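# Clear and hold open a label printer for a new roll

## Task

The label printer needs a new roll, but a rubber stamp has been left standing on its cover: put that stamp back in the raised stamp rack, set down without dropping it, upright on the trough floor in the middle of the gap between the two other stamps and lined up along the trough as they are. Then lift the printer's sprung cover by the tab at its front and keep it open at 60 degrees, give or take 5, so that I can put the roll in; leave everything else on the desk where it is. Finish while your gripper is still holding the cover by the tab at that angle, because it springs shut when let go.

Things in the scene. Friction and masses are not known exactly. Their poses are not given: they have to be found in the camera images.
- stamp_mid (a point): Centre, half-way up (35 mm above the underside), of the black rubber stamp left on the printer's cover. A block 28 mm (its x) by 56 mm (its y), 18 mm high, carries a turned handle with a round knob, 28 mm across, widest 23 mm above this point, top 35 mm above it; the handle narrows below. z is up along the handle. About 50 g. Take it by the knob.
- stamp_left: One of two other stamps, of the same shape and size, standing in the rack on the rack's +y side. Origin at the centre of its underside, axes as for the stamp. Loose.
- stamp_right: The second other stamp, the same, on the rack's -y side. Loose.
- rack_gap (a point): Point on the trough floor of the fixed aluminium stamp rack, half-way along: the middle of the gap, where the stamp's underside goes. y runs along the rack (250 mm), x across (42 mm). Floor 72 mm above the desk, 36 mm wide between two lips that rise 8 mm above it; end plates rise 18 mm. The other stamps stand about 78 mm to either side (gap 100 mm long).
- label_printer: Label printer, fixed: 200 mm deep (x; its front faces -x), 156 mm wide (y), 124 mm high. Origin at the centre of its underside. Black base 72 mm high, grey cover above it, hinged along the back. The cover's top is level from 55 mm in front of the origin to 100 mm behind it; before that it slopes down to the front edge.
- cover_hinge (a point): Middle of the cover's hinge line, 92 mm behind the printer's origin and 74 mm above the desk; the line runs along this point's y axis (the printer's y).
- tab_grip (a point): Grip point on the black pull tab in the middle of the cover's front edge; moves with the cover. The tab: a tongue 26 mm wide (y), 8 mm thick, 38 mm long, rising forward at 35 degrees when shut; this point is 26 mm out along it, 212 mm before and 27 mm above the hinge line when shut. Pinched across its width it turns between the fingers as the cover swings; the hand need not tilt.
- printer_cover (a joint): Opening angle of the cover in radians: 0 shut, growing as the front lifts, 1.05 is 60 degrees, stops at 1.5. A spring and the cover's weight (0.32 kg) shut it from any angle; holding it takes 1 to 2 N at the tab.
Things that resemble listed ones, but are neither listed nor needed, are in the scene too. Leave any green or purple look-alike of the part that bears stamp_mid alone.

How it is judged:
By the outcome, as a careful person would: the job done as asked, in the order asked, and still so for the second after the job is handed in, while the arm keeps its last pose, push and grip.
It also fails if it takes over 61 s, if anything falls off the work surface, if the arm or the gripper's body presses on something with over 40 N, if the wrist force passes 120 N, or if a joint passes its speed limit or range.

## Robot

A 6-joint arm with a two-finger parallel gripper is mounted at the origin on a cart in front of the work surface, level with it; the furniture and walls round the work are solid. World frame = base frame: x ahead of the robot, y to its left, z up, the work surface at z = 0. Lengths are in m, angles in rad, forces in N, time in s.
With the tool pointing down it reaches from about 0.375 to 0.9 m from the base axis. Payload 3.1 kg.
Tool frame: the origin (TCP) lies on the front face of the gripper's body, between the roots of the fingers; the fingertips stand 73 mm ahead of it and the grasp point (between the pads) lies 54 mm ahead of it (manip.tips_ahead is the distance from the TCP to the fingertips, in m); z points along the fingers, y is the line along which they close (so a half turn about z gives the same grasp; the last joint's range is limited). The gripper opens to 85 mm and grips with 20 to 120 N. Pads are 22 mm wide; open, the fingers measure 114 mm over their backs; the gripper's body (76 mm by 85 mm) begins 54 mm behind the grasp point. The pads swing forward as they close: fully open they stand 13 mm farther back than shut.
Start: joints at [-1.415, 0.527, 1.433, -0, 1.181, -0.178], TCP at [0.205, -0.59, 0.304] pointing down, gripper open.
Joint ranges: [-3.08, 3.08], [-0.75, 2.2], [0.22, 2.44], [-1.43, 4.57], [0, 2.65], [-2.85, 2.85]. Speed limits (rad/s): [2.79, 2.79, 3.14, 3.14, 3.14, 3.14].

## Interface

Orientations are given as a unit quaternion [x, y, z, w].
In Python, from station import sense, eyes, workorder, manip gives the robot as it stands.
- The arm moves only by the shell command python3 -m inch 'ROWS' [OPENING] [FORCE]. ROWS is JSON, a list of rows, each an object of numbers: "dx", "dy", "dz": the shift along the tool's x, y, z in cm; "wx", "wy", "wz": the turn, a rotation vector about the tool's x, y, z in degrees. In form: [{"dx": .., "dy": .., "dz": .., "wx": .., "wy": .., "wz": ..}, ...]. A call has 1 to 10 rows; each row shifts and turns the commanded pose from where the row before left it, along the tool's axes as they then stand; what a row does not reach is not made up. A row lasts 1/8 s, in which the tool goes at most 62.5 mm and 10.7 degrees, less where a joint would pass 70% of its speed; a pose out of reach is approached as far as the arm can. A call with a gripper value outside its range is refused whole. OPENING is the opening, from 0 (shut) to 1 (fully open), set as the call begins (- or left out, the last holds). The fingers move at their own pace and stop on an object; FORCE is the grip in N (left out, the last holds). Time passes only in rows, so rows that do not move let the fingers close. It gives the time, the measured TCP pose, the force, the opening and the grip force at its end, in the units of the state.
- sense(): the state, without advancing time (a new reading comes with each control period).
- eyes.snapshot(name): name is "side" or "top"; returns the picture (480x640x3 uint8, red, green, blue); there is no depth.
- eyes.camera_params(name): a dict with "fx", "fy", "cx", "cy" (pixels), "rvec" (rotation vector, rad) and "tvec" (3), from world to camera coordinates, as OpenCV has them. Camera axes: x right, y down, z forward; pixel columns grow to the right and rows downward; lengths in m; the calibration is good to about 2 mm. A picture is of the moment at which its call begins. camera_params takes no time and is no camera call.
- workorder.sign_off(): hands the job in; it is judged then, once.
The state is a dict: "t": time; "q": joint angles; "qd": joint speeds; "tau": joint torques, N m; "tcp_pos": TCP position; "tool_rot": TCP orientation; "force": force on the tool from outside, world axes, zero at the start; "ft_torque": the same for the moment, N m; "finger_gap": opening from 0.0 (shut) to 1.0 (fully open); "gripper_force": force on a finger pad.
Only numpy, scipy, OpenCV 4.12 (cv2) and the standard library are available. Lean on these libraries where they do the work, as an engineer would, in place of code of your own. Each camera call takes 0.05 s, during which the arm holds its last target. There are 200 camera calls.

## Working session

There is one attempt and no reset: what is moved stays moved. The work goes in short steps, Python scripts to look and compute and a shell command to move; the robot and the scene stay as the last step left them, time stands still between calls to the robot, and variables do not carry over. Pictures are saved under pics/ and viewed, at most 10 in all, crops included, and the job is handed in when it is done.

```bash
mkdir -p pics; ls; python3 - <<'E'
from station import sense, eyes, workorder, manip
import cv2,numpy as np
s=sense();print({k:np.round(v,3) for k,v in s.items()},manip.tips_ahead)
for n in("side","top"):
    cv2.imwrite(f"pics/{n}0.png",cv2.cvtColor(eyes.snapshot(n),cv2.COLOR_RGB2BGR)); print(n,eyes.camera_params(n))
E
```

```text
pics
{'t': np.float64(0.0), 'q': array([-1.414,  0.528,  1.434,  0.   ,  1.181, -0.179]), 'qd': array([ 0.   ,  0.001,  0.001, -0.   ,  0.001,  0.001]), 'tau': array([ 1.0000e-03, -4.4234e+01, -1.7802e+01, -0.0000e+00,  8.0000e-03,
        0.0000e+00]), 'tcp_pos': array([ 0.205, -0.59 ,  0.303]), 'tool_rot': array([ 0.986,  0.167,  0.   , -0.001]), 'force': array([-0.065,  0.001, -0.201]), 'ft_torque': array([-0.005,  0.058,  0.002]), 'gripper_force': np.float64(0.0), 'finger_gap': np.float64(0.999)} 0.0726
side {'fx': 533.6470519969603, 'fy': 533.6470519969603, 'cx': 324.9097594256238, 'cy': 238.80686747467774, 'rvec': array([ 2.20185937, -0.05446196,  0.04719212]), 'tvec': array([-0.53397986,  0.10766054,  1.03174326])}
top {'fx': 522.255624782083, 'fy': 522.255624782083, 'cx': 325.0099430038426, 'cy': 235.3813540549289, 'rvec': array([ 2.14803359, -2.17814424,  0.04907746]), 'tvec': array([0.0221146 , 0.56092607, 1.19833118])}
```

View pics/side0.png

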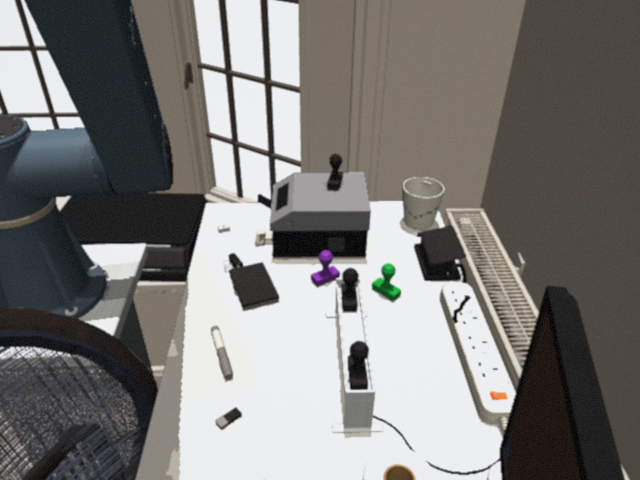

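View pics/top0.png

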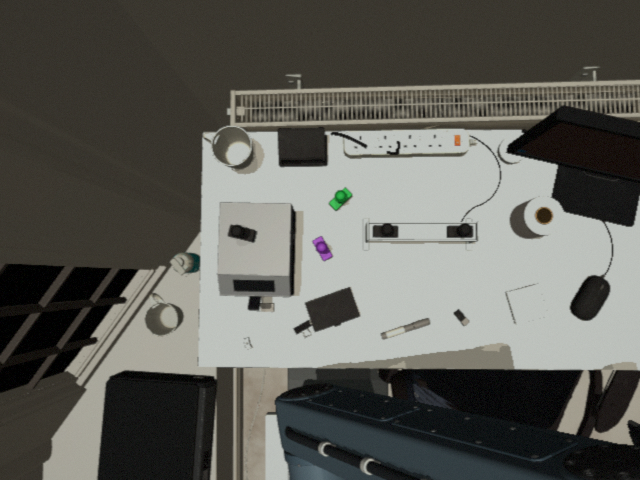

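Side view: stamp on the printer at about (335,170), rack stamps at (350,288) and (358,365), printer tab at about (265,200). The top view shows the stamp at (242,233) and the rack between columns 365 and 478. I'll enlarge both.

```bash
python3 - <<'E'
import cv2
a=cv2.imread("pics/top0.png")[185:315,205:305]; cv2.imwrite("pics/c1.png",cv2.resize(cv2.hconcat([a,cv2.imread("pics/top0.png")[185:315,362:482]]),None,fx=3.6,fy=3.6,interpolation=cv2.INTER_CUBIC))
b=cv2.imread("pics/side0.png"); cv2.imwrite("pics/c2.png",cv2.resize(cv2.hconcat([b[145:265,245:380],b[260:380,320:390]]),None,fx=3.9,fy=3.9,interpolation=cv2.INTER_CUBIC))
E
```

```text
(no output)
```

View pics/c1.png

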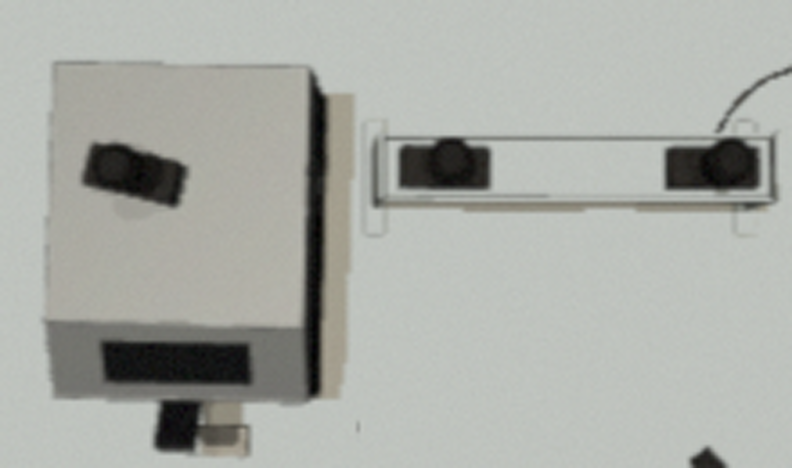

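View pics/c2.png

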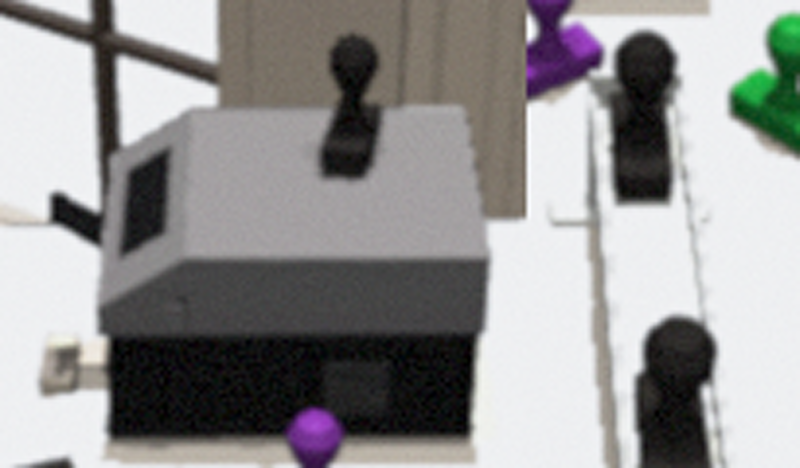

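The crops show the stamp's block corners and knob, the printer's top corners, the tab with a tip edge at about (158,448)-(193,452), the rack outline, and both rack stamps. Next I back-project these points.

```bash
cat > h.py <<'E'
import numpy as np,cv2
from station import eyes
P={n:eyes.camera_params(n) for n in("side","top")}
def cam(n):
    p=P[n];R=cv2.Rodrigues(np.array(p["rvec"]))[0];K=np.array([[p["fx"],0,p["cx"]],[0,p["fy"],p["cy"]],[0,0,1]]);return K,R,np.array(p["tvec"])
def ray(n,uv):
    K,R,t=cam(n);d=R.T@np.linalg.inv(K)@[uv[0],uv[1],1];return -R.T@t,d
def atz(n,uv,z):
    o,d=ray(n,uv);return o+d*(z-o[2])/d[2]
def tri(u,v):
    M=[K@np.c_[R,t] for K,R,t in(cam("top"),cam("side"))]
    X=cv2.triangulatePoints(M[0],M[1],np.float64(u),np.float64(v)).ravel();return X[:3]/X[3]
def proj(n,X):
    K,R,t=cam(n);p=K@(R@np.array(X)+t);return p[:2]/p[2]
E
python3 - <<'E'
from h import *
np.set_printoptions(precision=4,suppress=True)
c=lambda x,y:(205+x/3.6-.36,185+y/3.6-.36) if x<360 else (362+(x-360)/3.6-.36,185+y/3.6-.36)
s=lambda x,y:(245+x/3.9-.37,145+y/3.9-.37) if x<526 else (320+(x-526.5)/3.9-.37,260+y/3.9-.37)
def A(l,z,*pts): print(l,*[atz("top",c(*p),z)[:2] for p in pts])
A("printer BL BR RL RR",.124,(53,62),(309,66),(45,320),(302,328))
A("tabtip",.111,(158,448),(193,452)); A("tabbase",.09,(163,402),(200,403))
A("block",.142,(185,165),(178,205),(83,188)); A("knob",.182,(117,165))
A("knobs rack",.13,(452,160),(731,161)); A("rackout",.08,(375,137),(776,137),(776,204),(375,204))
A("blkL",.09,(400,145),(490,145),(490,188),(400,188));A("blkR",.09,(666,147),(760,147),(760,190),(666,190))
print(tri(c(117,165),s(353,62)),tri(c(452,160),s(645,66)),tri(c(731,161),s(678,355)))
E
```

```text
printer BL BR RL RR [0.6295 0.2394] [0.6244 0.0846] [0.4744 0.2436] [0.4677 0.0898]
tabtip [0.3972 0.1782] [0.3946 0.1571]
tabbase [0.4238 0.179 ] [0.4229 0.1562]
block [0.5642 0.1564] [0.5407 0.1606] [0.5515 0.2169]
knob [0.5611 0.1886]
knobs rack [ 0.5639 -0.1219] [ 0.5607 -0.2851]
rackout [ 0.5835 -0.0789] [ 0.5795 -0.3246] [ 0.5383 -0.3231] [ 0.542  -0.0782]
blkL [ 0.5773 -0.0937] [ 0.5764 -0.1486] [ 0.55  -0.148] [ 0.5509 -0.0932]
blkR [ 0.5734 -0.2554] [ 0.5725 -0.3121] [ 0.5463 -0.3112] [ 0.5472 -0.2546]
[0.5628 0.1887 0.1812] [ 0.566  -0.122   0.1292] [ 0.5626 -0.2852  0.1301]
```

Heights and sizes agree with the task (knobs at 0.181 and 0.130, printer top 155 mm by 155 mm).
- **Stamp:** about (0.561, 0.188), yaw -10.9°.
- **Rack gap:** about (0.5610, -0.203), yaw -0.9°.
- **Tab grip:** about (0.407, 0.169, 0.101).
- **Hinge:** about (0.6185, 0.162).

Now the approach: turn first, then travel.

```bash
cat > go.py <<'E'
# usage: go.py x y z yawdeg(tool y axis) : prints remaining shift in tool cm and turn
import sys,numpy as np
from scipy.spatial.transform import Rotation as R
from station import sense
s=sense();r=R.from_quat(s["tool_rot"]);m=r.as_matrix()
g=np.array([float(v) for v in sys.argv[1:4]])
yaw=np.degrees(np.arctan2(m[1,1],m[0,1]))
print("t",round(s["t"],2),"tcp",s["tcp_pos"].round(4),"yaw",yaw.round(2),"z-axis",m[:,2].round(4),"F",s["force"].round(1),"gap",round(s["finger_gap"],3),"gf",round(s["gripper_force"],1))
print("tool cm",(m.T@(g-s["tcp_pos"])*100).round(2),"wz",(-(float(sys.argv[4])-yaw)).round(1))
E
python3 -m inch '[{"wz":-10},{"wz":-10},{"wz":-10},{"wz":-10},{"wz":-10},{"wz":-10},{"dx":3,"dy":0.7},{"dx":5,"dy":1.2},{"dx":5,"dy":1.2},{"dx":5,"dy":1.2}]' 1 40
python3 -m inch '[{"dx":5,"dy":1.2},{"dx":5,"dy":1.2},{"dx":5,"dy":1.2},{"dx":5,"dy":1.2},{"dx":5,"dy":1.2},{"dx":5,"dy":1.2},{"dx":5,"dy":1.2},{"dx":5,"dy":1.2},{"dx":5,"dy":1.2}]'
python3 go.py .5605 .188 .33 -10.9
```

```text
t 0.1 tcp [ 0.2053 -0.5898  0.303 ] yaw -70.82 z-axis [-3.0e-04  1.9e-03 -1.0e+00] F [ 0.2 -0.1  0.1] gap 0.998 gf 0.0
tool cm [ 59.1  -61.8   -2.56] wz -59.9invalid input at $[0]: expected keys dx, dy, dz, wx, wy, wz
invalid input at $[0]: expected keys dx, dy, dz, wx, wy, wz
```

All six keys are required in every row.

```bash

python3 -m inch '[{"dx":0,"dy":0,"dz":0,"wx":0,"wy":0,"wz":-10},{"dx":0,"dy":0,"dz":0,"wx":0,"wy":0,"wz":-10},{"dx":0,"dy":0,"dz":0,"wx":0,"wy":0,"wz":-10},{"dx":0,"dy":0,"dz":0,"wx":0,"wy":0,"wz":-10},{"dx":0,"dy":0,"dz":0,"wx":0,"wy":0,"wz":-10},{"dx":0,"dy":0,"dz":0,"wx":0,"wy":0,"wz":-10},{"dx":3,"dy":0.7,"dz":-0.5,"wx":0,"wy":0,"wz":0},{"dx":5,"dy":1.2,"dz":-0.5,"wx":0,"wy":0,"wz":0},{"dx":5,"dy":1.2,"dz":-0.5,"wx":0,"wy":0,"wz":0},{"dx":5,"dy":1.2,"dz":-0.5,"wx":0,"wy":0,"wz":0}]' 1 40
python3 -m inch '[{"dx":5,"dy":1.2,"dz":-0.5,"wx":0,"wy":0,"wz":0},{"dx":5,"dy":1.2,"dz":0,"wx":0,"wy":0,"wz":0},{"dx":5,"dy":1.2,"dz":0,"wx":0,"wy":0,"wz":0},{"dx":5,"dy":1.2,"dz":0,"wx":0,"wy":0,"wz":0},{"dx":5,"dy":1.2,"dz":0,"wx":0,"wy":0,"wz":0},{"dx":5,"dy":1.2,"dz":0,"wx":0,"wy":0,"wz":0},{"dx":5,"dy":1.2,"dz":0,"wx":0,"wy":0,"wz":0},{"dx":5,"dy":1.2,"dz":0,"wx":0,"wy":0,"wz":0},{"dx":5,"dy":1.2,"dz":0,"wx":0,"wy":0,"wz":0},{"dx":5,"dy":1.2,"dz":0,"wx":0,"wy":0,"wz":0}]'
python3 go.py .5605 .188 .33 -10.9
```

```text
t: 1.35
tcp_pos: [0.2818, -0.4198, 0.3237]
tool_rot: [0.771, 0.637, 0.0, -0.0]
force: [0.3, -0.7, -0.6]
finger_gap: 1.001
gripper_force: 0.0
t: 2.6
tcp_pos: [0.4935, 0.0487, 0.3287]
tool_rot: [0.771, 0.637, -0.0, -0.0]
force: [0.7, -0.1, 0.3]
finger_gap: 1.001
gripper_force: 0.0
t 2.6 tcp [0.4935 0.0487 0.3287] yaw -10.81 z-axis [-3.e-04 -2.e-04 -1.e+00] F [ 0.7 -0.1  0.3] gap 1.001 gf 0.0
tool cm [14.94  3.98 -0.13] wz 0.1
```

```bash

python3 -m inch '[{"dx":5,"dy":1.2,"dz":0,"wx":0,"wy":0,"wz":0},{"dx":4,"dy":1,"dz":0,"wx":0,"wy":0,"wz":0},{"dx":2,"dy":0.5,"dz":0,"wx":0,"wy":0,"wz":0},{"dx":0,"dy":0,"dz":0,"wx":0,"wy":0,"wz":0},{"dx":0,"dy":0,"dz":0,"wx":0,"wy":0,"wz":0},{"dx":0,"dy":0,"dz":0,"wx":0,"wy":0,"wz":0}]'
python3 go.py .5605 .188 .236 -10.9
```

```text
t: 3.35
tcp_pos: [0.5398, 0.1487, 0.3289]
tool_rot: [0.771, 0.637, -0.0, -0.0]
force: [0.7, 0.7, 0.5]
finger_gap: 1.002
gripper_force: 0.0
t 3.35 tcp [0.5398 0.1487 0.3289] yaw -10.92 z-axis [-6.e-04 -4.e-04 -1.e+00] F [0.7 0.7 0.5] gap 1.002 gf 0.0
tool cm [4.25 1.29 9.29] wz -0.0
```

Motion settles exactly, so I'll go above the stamp and take a quick look before descending.

```bash

python3 -m inch '[{"dx":2.2,"dy":0.7,"dz":0,"wx":0,"wy":0,"wz":0},{"dx":2.05,"dy":0.6,"dz":1.5,"wx":0,"wy":0,"wz":0},{"dx":0,"dy":0,"dz":1.5,"wx":0,"wy":0,"wz":0},{"dx":0,"dy":0,"dz":0,"wx":0,"wy":0,"wz":0},{"dx":0,"dy":0,"dz":0,"wx":0,"wy":0,"wz":0}]'
python3 go.py .5605 .188 .236 -10.9; python3 - <<'E'
from h import *
b=cv2.cvtColor(eyes.snapshot("side"),cv2.COLOR_RGB2BGR)[90:270,240:400]
t=cv2.cvtColor(eyes.snapshot("top"),cv2.COLOR_RGB2BGR)[180:360,195:335]
cv2.imwrite("pics/d.png",cv2.resize(cv2.hconcat([b,t]),None,fx=2.6,fy=2.6,interpolation=cv2.INTER_CUBIC))
E
```

```text
t: 3.98
tcp_pos: [0.5607, 0.1888, 0.2985]
tool_rot: [0.771, 0.637, -0.001, -0.0]
force: [0.7, -0.4, 0.4]
finger_gap: 1.001
gripper_force: 0.0
t 3.98 tcp [0.5607 0.1888 0.2985] yaw -10.84 z-axis [-1.1e-03 -4.0e-04 -1.0e+00] F [ 0.7 -0.4  0.4] gap 1.001 gf 0.0
tool cm [-0.08  0.    6.25] wz 0.1
```

View pics/d.png

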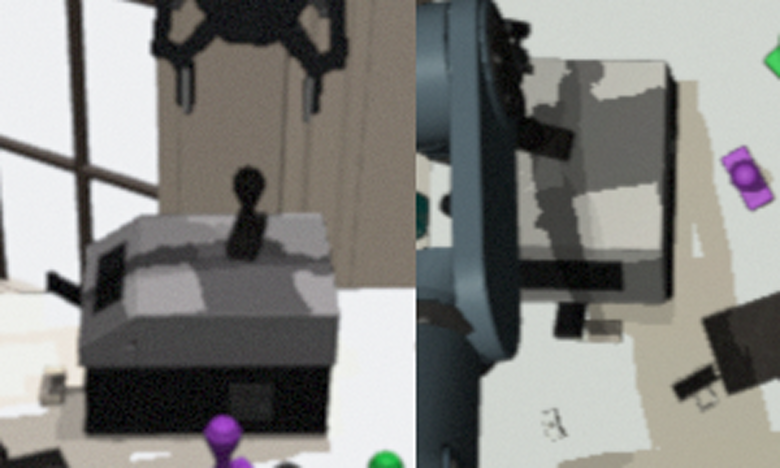

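The fingers, at crop columns 185 and 313, are centred on the knob at 248. Next: descend and close.

```bash

python3 -m inch '[{"dx":0,"dy":0,"dz":2,"wx":0,"wy":0,"wz":0},{"dx":0,"dy":0,"dz":2,"wx":0,"wy":0,"wz":0},{"dx":0,"dy":0,"dz":1.5,"wx":0,"wy":0,"wz":0},{"dx":0,"dy":0,"dz":0.75,"wx":0,"wy":0,"wz":0},{"dx":0,"dy":0,"dz":0,"wx":0,"wy":0,"wz":0},{"dx":0,"dy":0,"dz":0,"wx":0,"wy":0,"wz":0}]'
python3 -m inch '[{"dx":0,"dy":0,"dz":0,"wx":0,"wy":0,"wz":0},{"dx":0,"dy":0,"dz":0,"wx":0,"wy":0,"wz":0},{"dx":0,"dy":0,"dz":0,"wx":0,"wy":0,"wz":0},{"dx":0,"dy":0,"dz":0,"wx":0,"wy":0,"wz":0},{"dx":0,"dy":0,"dz":0,"wx":0,"wy":0,"wz":0},{"dx":0,"dy":0,"dz":0,"wx":0,"wy":0,"wz":0},{"dx":0,"dy":0,"dz":0,"wx":0,"wy":0,"wz":0},{"dx":0,"dy":0,"dz":0,"wx":0,"wy":0,"wz":0}]' 0 40
python3 go.py .5605 .188 .236 -10.9
```

```text
t: 4.82
tcp_pos: [0.5615, 0.1894, 0.237]
tool_rot: [0.771, 0.637, 0.001, 0.0]
force: [-1.3, -0.3, -0.5]
finger_gap: 1.001
gripper_force: 0.0
t: 5.82
tcp_pos: [0.5611, 0.1894, 0.2366]
tool_rot: [0.771, 0.637, 0.0, 0.0]
force: [-0.2, -0.6, 3.7]
finger_gap: 0.296
gripper_force: 39.2
t 5.83 tcp [0.5611 0.1894 0.2366] yaw -10.82 z-axis [ 4.e-04  0.e+00 -1.e+00] F [-0.2 -0.6  3.7] gap 0.296 gf 39.2
tool cm [-0.15 -0.04  0.06] wz 0.1
```

The gap is 25 mm and the tool feels +3.7 N upward, so the pads are a bit above the knob's widest part. I'll regrip 4 mm lower.

```bash

python3 -m inch '[{"dx":0,"dy":0,"dz":0,"wx":0,"wy":0,"wz":0},{"dx":0,"dy":0,"dz":0,"wx":0,"wy":0,"wz":0},{"dx":0,"dy":0,"dz":0,"wx":0,"wy":0,"wz":0},{"dx":0,"dy":0,"dz":0.45,"wx":0,"wy":0,"wz":0},{"dx":0,"dy":0,"dz":0,"wx":0,"wy":0,"wz":0}]' 0.5 40
python3 -m inch '[{"dx":0,"dy":0,"dz":0,"wx":0,"wy":0,"wz":0},{"dx":0,"dy":0,"dz":0,"wx":0,"wy":0,"wz":0},{"dx":0,"dy":0,"dz":0,"wx":0,"wy":0,"wz":0},{"dx":0,"dy":0,"dz":0,"wx":0,"wy":0,"wz":0},{"dx":0,"dy":0,"dz":0,"wx":0,"wy":0,"wz":0},{"dx":0,"dy":0,"dz":0,"wx":0,"wy":0,"wz":0}]' 0 40
python3 go.py .5605 .188 .236 -10.9
```

```text
t: 6.45
tcp_pos: [0.5607, 0.1893, 0.2313]
tool_rot: [0.771, 0.637, -0.001, -0.0]
force: [-0.6, 0.3, 0.1]
finger_gap: 0.498
gripper_force: 0.0
t: 7.2
tcp_pos: [0.561, 0.1893, 0.232]
tool_rot: [0.771, 0.637, 0.0, -0.0]
force: [0.4, 0.4, -0.2]
finger_gap: 0.297
gripper_force: 39.2
t 7.2 tcp [0.561  0.1893 0.232 ] yaw -10.82 z-axis [ 0.  0. -1.] F [ 0.4  0.4 -0.2] gap 0.297 gf 39.2
tool cm [-0.14 -0.03 -0.4 ] wz 0.1
```

Same gap, no vertical push now, so this is a good grip. Lift, turn by +10°, and carry to above the rack gap.

```bash

python3 -m inch '[{"dx":0,"dy":0,"dz":-0.5,"wx":0,"wy":0,"wz":0},{"dx":0,"dy":0,"dz":-1.2,"wx":0,"wy":0,"wz":0},{"dx":0,"dy":0,"dz":-2,"wx":0,"wy":0,"wz":0},{"dx":0,"dy":0,"dz":-1.8,"wx":0,"wy":0,"wz":-5},{"dx":0,"dy":0,"dz":0,"wx":0,"wy":0,"wz":-5},{"dx":-2,"dy":0,"dz":0,"wx":0,"wy":0,"wz":0},{"dx":-3.5,"dy":0.1,"dz":0,"wx":0,"wy":0,"wz":0},{"dx":-4,"dy":0.1,"dz":0,"wx":0,"wy":0,"wz":0},{"dx":-4,"dy":0,"dz":0,"wx":0,"wy":0,"wz":0},{"dx":-4,"dy":0.1,"dz":0,"wx":0,"wy":0,"wz":0}]'
python3 -m inch '[{"dx":-4,"dy":0.1,"dz":0,"wx":0,"wy":0,"wz":0},{"dx":-4,"dy":0.1,"dz":0,"wx":0,"wy":0,"wz":0},{"dx":-4,"dy":0.1,"dz":0,"wx":0,"wy":0,"wz":0},{"dx":-4,"dy":0,"dz":0,"wx":0,"wy":0,"wz":0},{"dx":-3.5,"dy":0,"dz":0,"wx":0,"wy":0,"wz":0},{"dx":-2,"dy":0,"dz":0,"wx":0,"wy":0,"wz":0},{"dx":0,"dy":0,"dz":0,"wx":0,"wy":0,"wz":0},{"dx":0,"dy":0,"dz":0,"wx":0,"wy":0,"wz":0},{"dx":0,"dy":0,"dz":0,"wx":0,"wy":0,"wz":0}]'
python3 go.py .5612 -.202 .23 -0.9
```

```text
t: 8.45
tcp_pos: [0.5609, 0.0119, 0.287]
tool_rot: [0.713, 0.701, -0.0, -0.0]
force: [0.0, -0.2, -1.2]
finger_gap: 0.302
gripper_force: 39.3
t: 9.57
tcp_pos: [0.5614, -0.1993, 0.2869]
tool_rot: [0.712, 0.703, 0.0, -0.0]
force: [0.2, 0.1, -0.1]
finger_gap: 0.299
gripper_force: 39.3
t 9.57 tcp [ 0.5614 -0.1993  0.2869] yaw -0.73 z-axis [-5.e-04  6.e-04 -1.e+00] F [ 0.2  0.1 -0.1] gap 0.299 gf 39.3
tool cm [-0.28 -0.01  5.69] wz 0.2
```

```bash

python3 -m inch '[{"dx":-0.3,"dy":0,"dz":2,"wx":0,"wy":0,"wz":0},{"dx":0,"dy":0,"dz":2.5,"wx":0,"wy":0,"wz":0},{"dx":0,"dy":0,"dz":2.2,"wx":0,"wy":0,"wz":0},{"dx":0,"dy":0,"dz":1,"wx":0,"wy":0,"wz":0},{"dx":0,"dy":0,"dz":0,"wx":0,"wy":0,"wz":0},{"dx":0,"dy":0,"dz":0,"wx":0,"wy":0,"wz":0}]'
python3 go.py .5612 -.202 .18 -0.9; python3 - <<'E'
from h import *
b=cv2.cvtColor(eyes.snapshot("side"),cv2.COLOR_RGB2BGR);cv2.imwrite("pics/s5.png",b)
t=cv2.cvtColor(eyes.snapshot("top"),cv2.COLOR_RGB2BGR);cv2.imwrite("pics/t5.png",t)
for z in(.1,.118): print(proj("side",(.5612,-.202,z)),proj("top",(.5612,-.202,z)))
cv2.imwrite("pics/e.png",cv2.resize(cv2.hconcat([b[250:430,300:410],t[170:350,355:490]]),None,fx=3.2,fy=3.2,interpolation=cv2.INTER_CUBIC))
E
```

```text
t: 10.32
tcp_pos: [0.562, -0.2037, 0.2108]
tool_rot: [0.712, 0.702, 0.0, 0.001]
force: [-0.3, -0.0, 0.6]
finger_gap: 0.298
gripper_force: 39.3
t 10.32 tcp [ 0.562  -0.2037  0.2108] yaw -0.79 z-axis [ 1.6e-03 -9.0e-04 -1.0e+00] F [-0.3 -0.   0.6] gap 0.298 gf 39.3
tool cm [ 0.17 -0.09  3.08] wz 0.1
[349.74500155 323.75217833] [423.01824461 231.00773121]
[350.22646884 315.4957703 ] [424.28721605 230.26276641]
```

View pics/e.png

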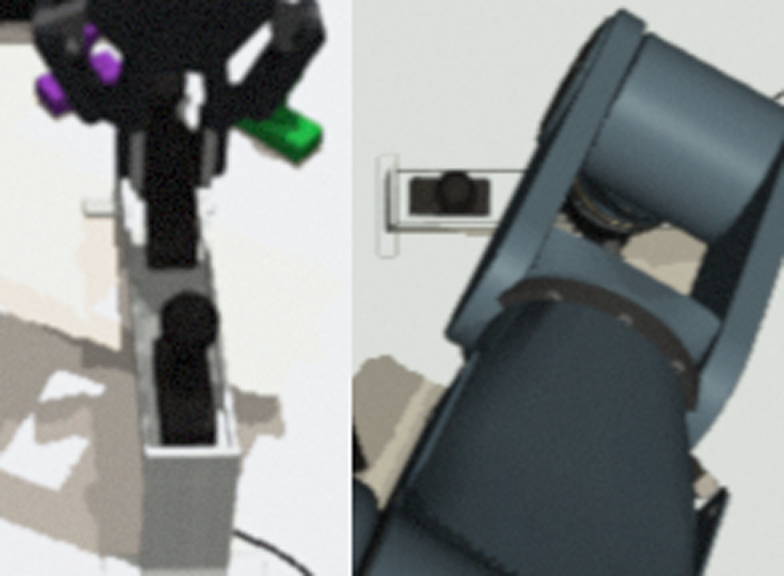

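The held stamp hangs between the two others. Its near bottom edge runs from about crop (147,268) to (195,266). I'll check that position and yaw numerically.

```bash
python3 - <<'E'
from h import *
f=lambda x,y:(300+x/3.2-.34,250+y/3.2-.34)
for p in((147,268),(195,266)): print(atz("side",f(*p),.1028).round(4))
print("R stamp near bottom",[atz("side",f(*p),.072).round(4) for p in((160,444),(217,444))])
print("R end plate top",[atz("side",f(*p),.09).round(4) for p in((147,456),(239,456))])
b=cv2.imread("pics/s5.png")[270:345,335:375].max(2)
b=cv2.imread("pics/s5.png").max(2)
for r in(322,326,330,332,334,336): print(r,b[r,340:368])
E
```

```text
[ 0.5525 -0.2251  0.1028]
[ 0.5757 -0.2248  0.1028]
R stamp near bottom [array([ 0.5526, -0.3044,  0.072 ]), array([ 0.5784, -0.3056,  0.072 ])]
R end plate top [array([ 0.5442, -0.3246,  0.09  ]), array([ 0.5845, -0.3264,  0.09  ])]
322 [155 209 236 236 211 138  57  24  11  22  27  16  23  18  19  33  25  16
  25  26  29  52 114 200 234 239 240 240]
326 [106 129 153 164 145  91  44  27  31  29  28  25  21  31  18  30  28  20
  19  28  20  72 139 165 197 221 233 241]
330 [ 98  99 106 108 105  77  35  24  20  19  14  27  22  18  25  26  13  11
  28  21  23  87 154 155 112 137 210 239]
332 [103 102 108 107  99  77  41  21  25  31  28  23  22  20  16  21  28  27
  21  24  28  53  90 102  99 130 208 239]
334 [114 105 111 110 105 101  83  73  65  68  60  66  70  73  78  77  79  78
  72  79  86 100 100  99  92 114 168 226]
336 [115 104 109 112 111 107 103 105 109 107 106 106 110 106 109 106 106 105
 108 105 109 106 105 105  90 106 155 218]
```

The stamp is within about 1–2 mm in x and square with the trough. Shift 1 mm in each axis, lower, and feel for contact.

```bash

python3 -m inch '[{"dx":0.1,"dy":0.1,"dz":0,"wx":0,"wy":0,"wz":0},{"dx":0,"dy":0,"dz":0.8,"wx":0,"wy":0,"wz":0},{"dx":0,"dy":0,"dz":0.8,"wx":0,"wy":0,"wz":0},{"dx":0,"dy":0,"dz":0.6,"wx":0,"wy":0,"wz":0},{"dx":0,"dy":0,"dz":0.4,"wx":0,"wy":0,"wz":0},{"dx":0,"dy":0,"dz":0,"wx":0,"wy":0,"wz":0},{"dx":0,"dy":0,"dz":0,"wx":0,"wy":0,"wz":0}]'
python3 -m inch '[{"dx":0,"dy":0,"dz":0.1,"wx":0,"wy":0,"wz":0},{"dx":0,"dy":0,"dz":0.1,"wx":0,"wy":0,"wz":0},{"dx":0,"dy":0,"dz":0,"wx":0,"wy":0,"wz":0},{"dx":0,"dy":0,"dz":0,"wx":0,"wy":0,"wz":0}]'
python3 go.py .563 -.2025 .18 -0.9
```

```text
t: 11.3
tcp_pos: [0.5626, -0.2028, 0.184]
tool_rot: [0.712, 0.702, 0.0, 0.0]
force: [-0.1, -0.5, -0.4]
finger_gap: 0.296
gripper_force: 39.3
t: 11.8
tcp_pos: [0.5624, -0.2027, 0.1819]
tool_rot: [0.712, 0.702, -0.0, 0.0]
force: [-0.0, -1.0, -0.5]
finger_gap: 0.296
gripper_force: 39.3
t 11.8 tcp [ 0.5624 -0.2027  0.1819] yaw -0.82 z-axis [-0. -0. -1.] F [-0.  -1.  -0.5] gap 0.296 gf 39.3
tool cm [0.02 0.06 0.19] wz 0.1
```

```bash

python3 -m inch '[{"dx":0,"dy":0,"dz":0.1,"wx":0,"wy":0,"wz":0},{"dx":0,"dy":0,"dz":0,"wx":0,"wy":0,"wz":0}]'
python3 -m inch '[{"dx":0,"dy":0,"dz":0.1,"wx":0,"wy":0,"wz":0},{"dx":0,"dy":0,"dz":0,"wx":0,"wy":0,"wz":0}]'
python3 go.py .563 -.2025 .18 -0.9
```

```text
t: 12.05
tcp_pos: [0.5624, -0.2027, 0.1808]
tool_rot: [0.712, 0.702, -0.0, -0.0]
force: [0.2, 0.0, -0.4]
finger_gap: 0.3
gripper_force: 39.3
t: 12.3
tcp_pos: [0.5626, -0.2027, 0.1802]
tool_rot: [0.712, 0.702, 0.0, 0.0]
force: [0.6, 0.2, 2.1]
finger_gap: 0.3
gripper_force: 39.5
t 12.3 tcp [ 0.5626 -0.2027  0.1802] yaw -0.82 z-axis [ 4.e-04 -1.e-04 -1.e+00] F [0.6 0.2 2.1] gap 0.3 gf 39.5
tool cm [0.02 0.04 0.02] wz 0.1
```

Contact comes exactly at the predicted height (2 N). Release, rise, back off toward the printer, and check.

```bash

python3 -m inch '[{"dx":0,"dy":0,"dz":0,"wx":0,"wy":0,"wz":0},{"dx":0,"dy":0,"dz":0,"wx":0,"wy":0,"wz":0},{"dx":0,"dy":0,"dz":0,"wx":0,"wy":0,"wz":0},{"dx":0,"dy":0,"dz":0,"wx":0,"wy":0,"wz":0},{"dx":0,"dy":0,"dz":-1,"wx":0,"wy":0,"wz":0},{"dx":0,"dy":0,"dz":-2,"wx":0,"wy":0,"wz":0},{"dx":0,"dy":0,"dz":-3,"wx":0,"wy":0,"wz":0},{"dx":0,"dy":0,"dz":-4,"wx":0,"wy":0,"wz":0}]' 0.7
python3 -m inch '[{"dx":0,"dy":-3,"dz":0,"wx":0,"wy":0,"wz":-10},{"dx":2,"dy":-3,"dz":0,"wx":0,"wy":0,"wz":-10},{"dx":2,"dy":-3,"dz":0,"wx":0,"wy":0,"wz":-10},{"dx":2,"dy":-3,"dz":0,"wx":0,"wy":0,"wz":-10},{"dx":0,"dy":-4,"dz":0,"wx":0,"wy":0,"wz":-10},{"dx":0,"dy":0,"dz":0,"wx":0,"wy":0,"wz":-10},{"dx":0,"dy":0,"dz":0,"wx":0,"wy":0,"wz":-10},{"dx":0,"dy":0,"dz":0,"wx":0,"wy":0,"wz":-10},{"dx":0,"dy":0,"dz":0,"wx":0,"wy":0,"wz":-7}]'
python3 go.py .35 .17 .28 88
python3 - <<'E'
from h import *
b=cv2.cvtColor(eyes.snapshot("side"),cv2.COLOR_RGB2BGR)
t=cv2.cvtColor(eyes.snapshot("top"),cv2.COLOR_RGB2BGR)
cv2.imwrite("pics/f.png",cv2.resize(cv2.hconcat([b[250:430,300:410],t[170:350,355:490]]),None,fx=3.2,fy=3.2,interpolation=cv2.INTER_CUBIC))
E
```

```text
t: 13.3
tcp_pos: [0.562, -0.2025, 0.2807]
tool_rot: [0.712, 0.702, -0.0, -0.001]
force: [0.4, -0.1, -0.5]
finger_gap: 0.702
gripper_force: 0.0
t: 14.42
tcp_pos: [0.3978, -0.2009, 0.2807]
tool_rot: [0.031, 1.0, -0.0, 0.001]
force: [-0.2, 0.6, 0.4]
finger_gap: 0.703
gripper_force: 0.0
t 14.43 tcp [ 0.3978 -0.2009  0.2807] yaw 86.42 z-axis [ 1.e-03 -8.e-04 -1.e+00] F [-0.2  0.6  0.4] gap 0.703 gf 0.0
tool cm [7.090e+00 3.672e+01 3.000e-02] wz -1.6
```

View pics/f.png

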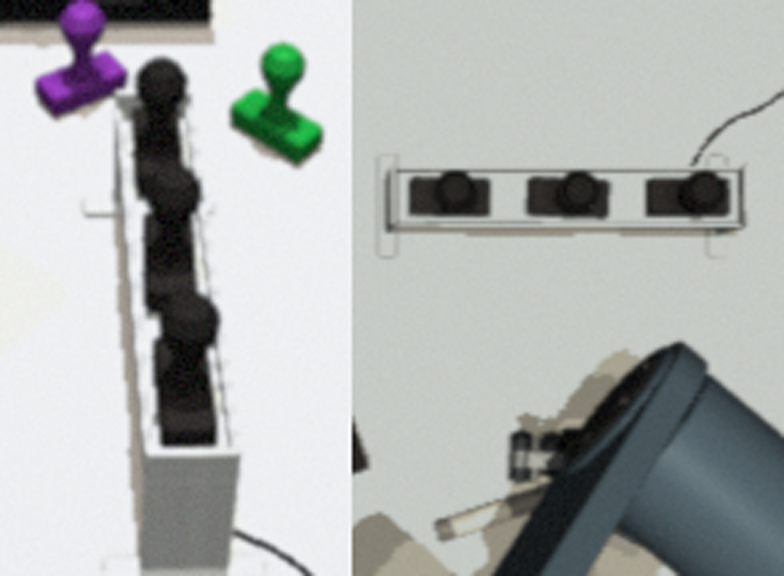

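The stamp stands centred: block centres in the top crop are at columns 450, 568 and 687, lined up with the others. On to the tab, moving to above it and checking the white thing beside it.

```bash

python3 - <<'E'
from h import *
print(tri((205+225/3.6,185+435/3.6),(245+60/3.9,145+360/3.9)))
E
python3 -m inch '[{"dx":0,"dy":3,"dz":0,"wx":0,"wy":0,"wz":-1.6},{"dx":0,"dy":4.5,"dz":0,"wx":0,"wy":0,"wz":0},{"dx":0,"dy":4.5,"dz":0,"wx":0,"wy":0,"wz":0},{"dx":0,"dy":4.5,"dz":0,"wx":0,"wy":0,"wz":0},{"dx":0,"dy":4.5,"dz":0,"wx":0,"wy":0,"wz":0},{"dx":0,"dy":4.5,"dz":0,"wx":0,"wy":0,"wz":0},{"dx":-0.5,"dy":4.5,"dz":0,"wx":0,"wy":0,"wz":0},{"dx":-0.5,"dy":4,"dz":0,"wx":0,"wy":0,"wz":0},{"dx":0,"dy":0,"dz":0,"wx":0,"wy":0,"wz":0},{"dx":0,"dy":0,"dz":0,"wx":0,"wy":0,"wz":0}]'
python3 go.py .405 .1692 .153 88
```

```text
[0.40041885 0.15110187 0.01603548]
t: 15.78
tcp_pos: [0.4215, 0.1384, 0.2801]
tool_rot: [0.02, 1.0, -0.0, -0.0]
force: [0.3, -0.5, -0.3]
finger_gap: 0.701
gripper_force: 0.0
t 15.78 tcp [0.4215 0.1384 0.2801] yaw 87.76 z-axis [-1.e-04 -4.e-04 -1.e+00] F [ 0.3 -0.5 -0.3] gap 0.701 gf 0.0
tool cm [ 1.77  3.02 12.7 ] wz -0.2
```

```bash

python3 -m inch '[{"dx":0.8,"dy":1.5,"dz":0,"wx":0,"wy":0,"wz":0},{"dx":0.95,"dy":1.5,"dz":2,"wx":0,"wy":0,"wz":0},{"dx":0,"dy":0,"dz":3.5,"wx":0,"wy":0,"wz":0},{"dx":0,"dy":0,"dz":3,"wx":0,"wy":0,"wz":0},{"dx":0,"dy":0,"dz":0.5,"wx":0,"wy":0,"wz":0},{"dx":0,"dy":0,"dz":0,"wx":0,"wy":0,"wz":0},{"dx":0,"dy":0,"dz":0,"wx":0,"wy":0,"wz":0}]'
python3 go.py .405 .1692 .153 88
python3 - <<'E'
from h import *
b=cv2.cvtColor(eyes.snapshot("side"),cv2.COLOR_RGB2BGR)[140:270,205:345]
t=cv2.cvtColor(eyes.snapshot("top"),cv2.COLOR_RGB2BGR)[200:330,205:325]
cv2.imwrite("pics/g.png",cv2.resize(cv2.hconcat([b,t]),None,fx=3,fy=3,interpolation=cv2.INTER_CUBIC))
E
```

```text
t: 16.65
tcp_pos: [0.406, 0.1692, 0.1909]
tool_rot: [0.02, 1.0, 0.0, 0.001]
force: [-0.0, 0.1, 0.1]
finger_gap: 0.7
gripper_force: 0.0
t 16.65 tcp [0.406  0.1692 0.1909] yaw 87.75 z-axis [ 2.2e-03  4.0e-04 -1.0e+00] F [-0.   0.1  0.1] gap 0.7 gf 0.0
tool cm [ 0.11 -0.01  3.79] wz -0.2
```

View pics/g.png

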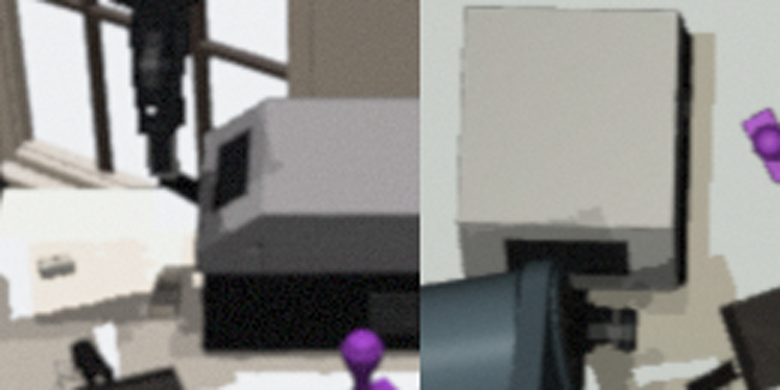

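The finger is over the outer end of the tab in the side view, so I'll check the tab's x in the side camera before descending.

```bash
python3 - <<'E'
from h import *
def aty(uv,y):
    o,d=ray("side",uv);return (o+d*(y-o[1])/d[1]).round(4)
s=lambda x,y:(245+x/3.9-.37,145+y/3.9-.37)
for y in(.156,.182): print("tab tip hi/lo, base lo",[aty(s(*p),y) for p in((53,194),(52,222),(100,244))])
print("finger predicted px in g:",[((proj("side",(.406,y,.12))-[205,140])*3+1).round(1) for y in(.13,.14)])
E
```

```text
tab tip hi/lo, base lo [array([0.4034, 0.156 , 0.1225]), array([0.4019, 0.156 , 0.105 ]), array([0.4269, 0.156 , 0.0904])]
tab tip hi/lo, base lo [array([0.4014, 0.182 , 0.1067]), array([0.3997, 0.182 , 0.0887]), array([0.4254, 0.182 , 0.0737])]
finger predicted px in g: [array([163. , 187.3]), array([163.6, 179.4])]
```

Tip is at x of about 0.397–0.400, as expected. Aim for x = 0.408, then descend and pinch.

```bash

python3 -m inch '[{"dx":-0.2,"dy":0,"dz":0.8,"wx":0,"wy":0,"wz":0},{"dx":0,"dy":0,"dz":1.2,"wx":0,"wy":0,"wz":0},{"dx":0,"dy":0,"dz":1.2,"wx":0,"wy":0,"wz":0},{"dx":0,"dy":0,"dz":0.6,"wx":0,"wy":0,"wz":0},{"dx":0,"dy":0,"dz":0,"wx":0,"wy":0,"wz":0},{"dx":0,"dy":0,"dz":0,"wx":0,"wy":0,"wz":0}]'
python3 -m inch '[{"dx":0,"dy":0,"dz":0,"wx":0,"wy":0,"wz":0},{"dx":0,"dy":0,"dz":0,"wx":0,"wy":0,"wz":0},{"dx":0,"dy":0,"dz":0,"wx":0,"wy":0,"wz":0},{"dx":0,"dy":0,"dz":0,"wx":0,"wy":0,"wz":0},{"dx":0,"dy":0,"dz":0,"wx":0,"wy":0,"wz":0},{"dx":0,"dy":0,"dz":0,"wx":0,"wy":0,"wz":0}]' 0 40
python3 go.py .408 .1692 .153 88
```

```text
t: 17.5
tcp_pos: [0.4075, 0.1692, 0.1519]
tool_rot: [0.019, 1.0, 0.0, 0.0]
force: [-0.2, -0.0, -0.1]
finger_gap: 0.697
gripper_force: 0.0
t: 18.25
tcp_pos: [0.4075, 0.1681, 0.1522]
tool_rot: [0.018, 1.0, -0.001, 0.0]
force: [-0.1, -7.1, 1.4]
finger_gap: 0.292
gripper_force: 42.5
t 18.25 tcp [0.4075 0.1681 0.1522] yaw 87.9 z-axis [ 1.0e-04 -1.9e-03 -1.0e+00] F [-0.1 -7.1  1.4] gap 0.292 gf 42.5
tool cm [-0.05  0.11 -0.08] wz -0.1
```

The tab is gripped (gap matches 26 mm). Relieve the 7 N side push, then follow the arc to 30°.

```bash

python3 -m inch '[{"dx":0,"dy":-0.12,"dz":0,"wx":0,"wy":0,"wz":0},{"dx":-0.3,"dy":0,"dz":-1.8,"wx":0,"wy":0,"wz":0},{"dx":-0.5,"dy":0,"dz":-1.8,"wx":0,"wy":0,"wz":0},{"dx":-0.65,"dy":0,"dz":-1.75,"wx":0,"wy":0,"wz":0},{"dx":0,"dy":0,"dz":0,"wx":0,"wy":0,"wz":0},{"dx":0,"dy":0,"dz":0,"wx":0,"wy":0,"wz":0}]'
python3 go.py .4217 .1687 .206 88.05
```

```text
t: 19.0
tcp_pos: [0.421, 0.1675, 0.2049]
tool_rot: [0.019, 1.0, 0.0, -0.001]
force: [-1.3, -0.5, -1.3]
finger_gap: 0.295
gripper_force: 42.8
t 19.0 tcp [0.421  0.1675 0.2049] yaw 87.8 z-axis [-0.0014  0.     -1.    ] F [-1.3 -0.5 -1.3] gap 0.295 gf 42.8
tool cm [-0.07  0.13 -0.11] wz -0.2
```

Forces are small and the cover is following. Continue to about 40°.

```bash

python3 -m inch '[{"dx":-0.78,"dy":0,"dz":-1.7,"wx":0,"wy":0,"wz":0},{"dx":-0.92,"dy":0,"dz":-1.6,"wx":0,"wy":0,"wz":0},{"dx":-1.06,"dy":0,"dz":-1.53,"wx":0,"wy":0,"wz":0},{"dx":-1.2,"dy":0,"dz":-1.43,"wx":0,"wy":0,"wz":0},{"dx":-1.3,"dy":0,"dz":-1.32,"wx":0,"wy":0,"wz":0},{"dx":0,"dy":0,"dz":0,"wx":0,"wy":0,"wz":0},{"dx":0,"dy":0,"dz":0,"wx":0,"wy":0,"wz":0}]'
python3 go.py .4745 .1665 .282 88.05
```

```text
t: 19.88
tcp_pos: [0.4718, 0.1657, 0.2799]
tool_rot: [0.02, 1.0, 0.0, -0.004]
force: [-4.7, 0.6, 0.9]
finger_gap: 0.296
gripper_force: 48.9
t 19.88 tcp [0.4718 0.1657 0.2799] yaw 87.75 z-axis [-7.e-03  7.e-04 -1.e+00] F [-4.7  0.6  0.9] gap 0.296 gf 48.9
tool cm [-0.26  0.09 -0.21] wz -0.3
```

```bash

python3 -m inch '[{"dx":-1.35,"dy":0,"dz":-1.25,"wx":0,"wy":0,"wz":0},{"dx":-1.45,"dy":0,"dz":-1.15,"wx":0,"wy":0,"wz":0},{"dx":-1.55,"dy":0,"dz":-1,"wx":0,"wy":0,"wz":0},{"dx":-1.65,"dy":0,"dz":-0.85,"wx":0,"wy":0,"wz":0},{"dx":0,"dy":0,"dz":0,"wx":0,"wy":0,"wz":0},{"dx":0,"dy":0,"dz":0,"wx":0,"wy":0,"wz":0},{"dx":0,"dy":0,"dz":0,"wx":0,"wy":0,"wz":0}]'
python3 go.py .536 .165 .322 88.05
python3 - <<'E'
from h import *
b=cv2.cvtColor(eyes.snapshot("side"),cv2.COLOR_RGB2BGR)[60:270,225:415];cv2.imwrite("pics/s9.png",b)
t=cv2.cvtColor(eyes.snapshot("top"),cv2.COLOR_RGB2BGR)
cv2.imwrite("pics/k.png",cv2.resize(b,None,fx=2.8,fy=2.8,interpolation=cv2.INTER_CUBIC))
E
```

```text
t: 20.75
tcp_pos: [0.5338, 0.1636, 0.323]
tool_rot: [0.019, 1.0, 0.001, -0.0]
force: [-1.1, 5.1, -2.7]
finger_gap: 0.294
gripper_force: 41.7
t 20.75 tcp [0.5338 0.1636 0.323 ] yaw 87.77 z-axis [-5.0e-04  1.3e-03 -1.0e+00] F [-1.1  5.1 -2.7] gap 0.294 gf 41.7
tool cm [-0.21  0.14  0.1 ] wz -0.3
```

View pics/k.png

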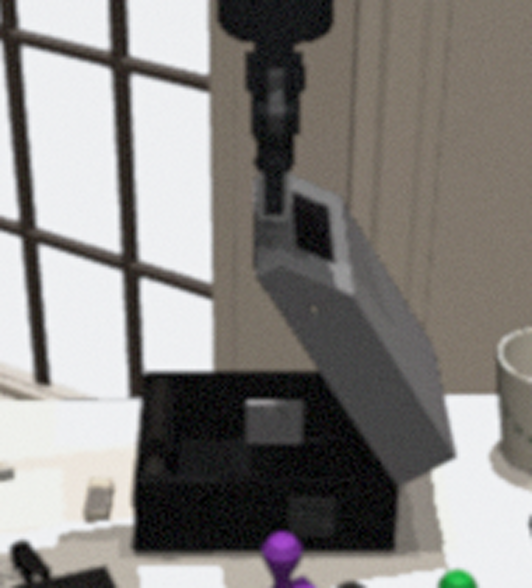

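The cover is raised with the tab held. Its lower side edge runs from about (258,272) to (400,484) in the crop, so I'll compute the angle from that.

```bash
python3 - <<'E'
from h import *
def aty(uv,y):
    o,d=ray("side",uv);return (o+d*(y-o[1])/d[1]).round(4)
k=lambda x,y:(225+x/2.8-.32,60+y/2.8-.32)
a=aty(k(258,272),.087);b=aty(k(400,484),.084);c=aty(k(352,293),.087);d=aty(k(453,455),.084)
print(a,b,c,d)
for p,q in((a,b),(c,d)): print(np.degrees(np.arctan2(p[2]-q[2],q[0]-p[0])))
# from TCP: grip point bearing about the hinge
g=np.array([.5338,.323-.051]);print(np.degrees(np.arctan2(g[1]-.074,.6185-g[0]))-7.26)
E
```

```text
[0.5214 0.087  0.2433] [0.626  0.084  0.0708] [0.5844 0.087  0.2267] [0.663  0.084  0.0955]
58.7683488059169
59.07479186725458
59.57983723344909
```

Three estimates give 58.8–59.6°, well inside the band, and the grip is firm. Handing in.

```bash
python3 -c "
from station import workorder,sense
s=sense();print(s['t'],s['tcp_pos'],s['gripper_force']);print(workorder.sign_off())"
```

```text
20.85 [0.53398082 0.16363797 0.32307637] 41.59655034542084
the job is handed in; nothing more can be done
None
```

The stamp is back in the middle of the rack gap, upright and in line with the other two, and the gripper is holding the printer cover by its tab at about 59°; I handed the job in at 20.9 s.

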